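Key a connector and index it under the microscope

ROBOT

A 6-joint arm with a two-finger parallel gripper is mounted at the origin on the work surface. World frame = base frame: x ahead of the robot, y to its left, z up, the work surface at z = 0. Lengths are in m, angles in rad, forces in N, time in s.
With the tool pointing down it reaches from about 0.375 to 0.9 m from the base axis. Payload 3.1 kg.
Tool frame: the origin (TCP) lies midway between the tips of the shut fingers; the grasp point (between the pads) lies 19 mm behind it; z points along the fingers, y is the line along which they close (so a half turn about z gives the same grasp; the last joint's range is limited). The gripper opens to 87 mm and grips with 3 to 60 N. Pads are 19 mm wide; open, the fingers measure 117 mm over their backs; the gripper's body (75 mm by 190 mm) begins 51 mm behind the grasp point.
Start: joints at [-1.373, 0.527, 1.433, -0, 1.181, -0.178], TCP at [0.229, -0.581, 0.223] pointing down, gripper open.
Joint ranges: [-3.08, 3.08], [-0.75, 2.2], [0.22, 2.44], [-1.43, 4.57], [0, 2.65], [-2.85, 2.85]. Speed limits (rad/s): [2.79, 2.79, 3.14, 3.14, 3.14, 3.14].

INTERFACE

Orientations are given as a unit quaternion [x, y, z, w].
In Python, from rig import robot gives the robot as it stands.
- The arm moves only by the shell command python3 -m jog 'ROWS' [FORCE]. ROWS is a JSON object of lists of equal length, an entry for each row: "dp": the shift along the tool's x, y, z in mm, a list of three; "delta_rot": the turn, a rotation vector about the tool's x, y, z in rad, a list of three; "gripper": the opening, from -1 (shut) to 1 (fully open). A call has 1 to 12 rows; each row is the pose to reach, as a shift and turn from the pose commanded when the call began, along the tool's axes at that moment; what a row does not reach only later rows make up. A row lasts 1/10 s, in which the tool goes at most 50 mm and 8.59 degrees, less where a joint would pass 70% of its speed; a pose out of reach is approached as far as the arm can. A call with a gripper value outside its range is refused whole. The fingers move at their own pace and stop on an object; FORCE is the grip in N (left out, the last holds). Time passes only in rows, so rows that repeat a pose let the fingers close. It gives the time, the measured TCP pose, the force, the opening and the grip force at its end, in the units of the state.
- robot.get_obs(): the state, without advancing time (a new reading comes with each control period).
- robot.camera(name): name is "scene" or "top" or "wrist"; returns the picture (480x640x3 uint8, red, green, blue); there is no depth.
- robot.camera_model(name): a dict with "fx", "fy", "cx", "cy" (pixels), "xyz" and "orientation" of the camera in the world; the wrist camera has in their place "T_tool_cam" (4x4, takes a point from camera to tool coordinates, whose origin is the TCP and whose axes are the flange's). Camera axes: x right, y down, z forward; pixel columns grow to the right and rows downward; lengths in m; the calibration is good to about 2 mm. A picture is of the moment at which its call begins: read the wrist's pose just before it. camera_model takes no time and is no camera call.
- robot.hand_in(): hands the job in; it is judged then, once.
Trained networks look in the newest picture that a camera, given by its name, has taken for a name from the list of things; names that differ only in an ending like _2 or _b are one class to them, and where a whole thing is asked for, a point or a joint stands for the part that bears it (a point fixed in the world has none). Each returns a list of dicts, best first, with "score" (0 to 1); they miss things now and then, are a little off and sometimes report something else, mostly with a low value. They report only what shows in the picture. A call takes as long as a camera call. They do not tell look-alikes from the thing itself.
- robot.search_frame(name, camera): "rect" ([left, top, right, bottom] in pixels, round what is visible of it).
The state is a dict: "time": time; "q": joint angles; "joint_velocities": joint speeds; "joint_torque": joint torques, N m; "position": TCP position; "tool_rot": TCP orientation; "ft_force": force on the tool from outside, world axes, zero at the start; "moment": the same for the moment, N m; "grip_width": finger opening in m; "grip_force": force on a finger pad.
Only numpy, scipy, OpenCV 4.12 (cv2) and the standard library are available. Lean on these libraries where they do the work, as an engineer would, in place of code of your own. Each camera call takes 0.05 s, during which the arm holds its last target. There are 200 camera calls.

TASK

On the six-station inspection table, turn the round connector (the one with a key rib up its side) in its nest until the rib points straight out along the nest's black witness line; then index the table round until that connector is under the microscope lens, clicked home in the detent. Leave the connector and the other three parts standing properly in nests, and do not knock the microscope or disturb the things on the bench.

Things in the scene. Friction and masses are not known exactly. Their poses are not given: they have to be found in the camera images.
- stand: Fixed base of a hand-indexed inspection table, grey, 240 mm across. Origin on the bench at the turntable's vertical axis; its x axis points from the axis to the lens station, z up.
- turret (a joint): Aluminium turntable 284 mm across, top face 46 mm above the bench, six nests 60 degrees apart at 105 mm radius. Angle in rad, 0 at the start, positive anticlockwise, turns either way. Spring detents every 60 degrees pull it home; turning takes about 0.2 N m. A nest is a dark spot between four dowel pins 6 mm high, with a black witness line on its outer side.
- knob_grip (a point): Centre of the black six-sided knob on the turntable's axis, 40 mm across flats (46 over corners), from 86 to 120 mm above the bench; this point is 105 mm above it. Three pairs of parallel flats: a flat faces each of the six nests. Turns the table.
- lens_spot (a point): Fixed point at the lens station: on the disc's top face height (46 mm), under the lens axis, 105 mm from the turntable's axis; the centre of a nest comes here.
- scope: Fixed microscope; origin is the stand's. White barrel 40 mm across (46 mm above height 220) vertically over the lens station, from 127 to 315 mm above the bench; a black arm, 34 mm wide, at 258 to 292 mm height, runs outwards from it along stand x to a steel post 28 mm across, 316 mm tall, 215 mm from the turntable's axis.
- connector: The part to inspect: round steel shell with ONE straight key rib up its barrel. Flange 44 mm across, 10 mm high; barrel 28 mm across up to 58 mm; rib 5 mm wide, 7 mm proud of the barrel, from 10 to 54 mm height. Origin at the centre of its underside, x axis towards the rib, z up. 0.08 to 0.15 kg. Stands in a nest with 1 mm play and can be turned there.
- rib_tip (a point): Outer face of the connector's key rib at mid height, 21 mm from the connector's axis, 32 mm above its underside.
- mark0 (a point): On the turntable, top face, nest 0 (at the start 0 degrees anticlockwise from the lens station): the point 21 mm outward from the nest's centre, on the line of its black witness line (which runs from 24 to 36 mm out); the rib's outer face stands over it when the rib points straight out.
- mark1 (a point): On the turntable, top face, nest 1 (at the start 60 degrees anticlockwise from the lens station): the point 21 mm outward from the nest's centre, on the line of its black witness line (which runs from 24 to 36 mm out); the rib's outer face stands over it when the rib points straight out.
- mark2 (a point): On the turntable, top face, nest 2 (at the start 120 degrees anticlockwise from the lens station): the point 21 mm outward from the nest's centre, on the line of its black witness line (which runs from 24 to 36 mm out); the rib's outer face stands over it when the rib points straight out.
- mark3 (a point): On the turntable, top face, nest 3 (at the start 180 degrees anticlockwise from the lens station): the point 21 mm outward from the nest's centre, on the line of its black witness line (which runs from 24 to 36 mm out); the rib's outer face stands over it when the rib points straight out.
- mark4 (a point): On the turntable, top face, nest 4 (at the start 240 degrees anticlockwise from the lens station): the point 21 mm outward from the nest's centre, on the line of its black witness line (which runs from 24 to 36 mm out); the rib's outer face stands over it when the rib points straight out.
- mark5 (a point): On the turntable, top face, nest 5 (at the start 300 degrees anticlockwise from the lens station): the point 21 mm outward from the nest's centre, on the line of its black witness line (which runs from 24 to 36 mm out); the rib's outer face stands over it when the rib points straight out.
- coupler: Neighbour in another nest: steel, flange 44 mm across and 10 mm high, round barrel 28 mm with a darker collar 33 mm across, no rib, 58 mm high. Origin centre of underside.
- hex_fitting: Neighbour in another nest: steel, flange 44 mm, six-sided body 28 mm across flats to 36 mm, round spigot 20 mm across to 52 mm. Origin centre of underside.
- capacitor: Neighbour in another nest: aluminium can 37 mm across on a black flange 44 mm, 50 mm high. Origin centre of underside.
- flux_bottle: Bystander standing close beside the turntable: white bottle 42 mm across, 150 mm tall. Origin centre of underside.
- board_tower: Bystander standing close beside the turntable: stack of four green circuit boards 50 x 44 mm on brass pillars, about 132 mm tall. Origin centre of underside.
- heat_sink: Bystander: finned aluminium heat sink 70 x 50 x 28 mm. Origin centre of underside.
- solder_reel: Bystander: metal reel 60 mm across, 42 mm high, standing on its end. Origin centre of underside.
- screwdriver: Bystander: small screwdriver, 130 mm long, lying on the bench.
- parts_tray: Bystander: black tray 60 x 50 x 22 mm. Origin centre of underside.
Not all that is in view belongs to the job. Leave any orange or red look-alike of the capacitor alone.

How it is judged:
On the way, in this order (a step that is already met when the one before it is completed fails the run):
1. the rib points out along a nest's witness line (rib tip within 5 mm of the nest's mark) while the connector stands in a nest still away from the lens ((horizontal distance between rib_tip and mark0 below 0.005 m or horizontal distance between rib_tip and mark1 below 0.005 m or horizontal distance between rib_tip and mark2 below 0.005 m or horizontal distance between rib_tip and mark3 below 0.005 m or horizontal distance between rib_tip and mark4 below 0.005 m or horizontal distance between rib_tip and mark5 below 0.005 m) and horizontal distance between connector and lens_spot above 0.05 m and angle between connector's own z axis and vertical below 0.12 rad and height (world z) of connector between 0.042 and 0.0495 m), for 0.3 s.
2. the table has been turned so that the connector is within 6 mm of the lens station (horizontal distance between connector and lens_spot below 0.006 m), for 0.2 s.
At the end, for the whole second after the job is handed in: The connector stands upright and seated in a nest within 6 mm of the lens station, its rib tip within 5 mm (about 14 degrees) of that nest's mark, the table at rest in its detent; coupler, hex fitting and capacitor upright and seated on the disc (underside 42 to 49.5 mm above the bench) (horizontal distance between connector and lens_spot below 0.006 m and (horizontal distance between rib_tip and mark0 below 0.005 m or horizontal distance between rib_tip and mark1 below 0.005 m or horizontal distance between rib_tip and mark2 below 0.005 m or horizontal distance between rib_tip and mark3 below 0.005 m or horizontal distance between rib_tip and mark4 below 0.005 m or horizontal distance between rib_tip and mark5 below 0.005 m) and velocity of joint turret between -0.05 and 0.05 rad/s and linear speed of connector below 0.02 m/s and angle between each of connector, coupler, hex_fitting, capacitor's own z axis and vertical below 0.12 rad and height (world z) of connector between 0.042 and 0.0495 m and height (world z) of coupler between 0.042 and 0.0495 m and height (world z) of hex_fitting between 0.042 and 0.0495 m and height (world z) of capacitor between 0.042 and 0.0495 m); the robot touches nothing.
It fails at once if the robot knocks the microscope with more than 6 N (contact force between any of the arm, the fingers and scope above 6 N).
It fails at once if a bystander on the bench is moved more than 30 mm (distance of any of flux_bottle, board_tower, heat_sink, solder_reel, screwdriver, parts_tray from where it was at the start of the episode above 0.03 m).
It fails at once if a part in a nest is tipped over (angle between any of connector, coupler, hex_fitting, capacitor's own z axis and vertical above 0.6 rad).
It also fails if it takes over 72 s, if anything falls off the work surface, if the arm or the gripper's body presses on something with over 40 N, if the wrist force passes 120 N, or if a joint passes its speed limit or range.

## Working session

There is one attempt and no reset: what is moved stays moved. The work goes in short steps, Python scripts to look and compute and a shell command to move; the robot and the scene stay as the last step left them, time stands still between calls to the robot, and variables do not carry over. Pictures are saved under pics/ and viewed, at most 10 in all, crops included, and the job is handed in when it is done.

```bash
mkdir -p pics; ls; python3 - <<'E'
from rig import robot
import cv2,numpy as np
for n in("scene","top"):
    im=robot.camera(n); cv2.imwrite(f"pics/{n}0.png",im[:,:,::-1])
    m=robot.camera_model(n); print(n,m)
    for k in("stand","turret","knob_grip","scope","connector","rib_tip","coupler","hex_fitting","capacitor","flux_bottle","board_tower"):
        print(k,[(np.round(d["rect"]).tolist(),round(d["score"],2)) for d in robot.search_frame(k,n)[:2]])
print(robot.camera_model("wrist")); print(robot.get_obs())
E
```

```text
pics
scene {'fx': 620.9845180800739, 'fy': 620.9845180800739, 'cx': 319.0150417696671, 'cy': 234.84019159144754, 'xyz': array([ 1.41454414, -0.21627167,  0.93585107]), 'orientation': array([ 0.72841986,  0.55691337, -0.23541808, -0.32222715])}
stand [([191.0, 172.0, 362.0, 354.0], 0.68), ([190.0, 214.0, 331.0, 320.0], 0.41)]
turret [([193.0, 170.0, 363.0, 358.0], 0.68), ([192.0, 215.0, 331.0, 316.0], 0.56)]
knob_grip [([189.0, 213.0, 331.0, 318.0], 0.93), ([186.0, 346.0, 259.0, 366.0], 0.28)]
scope [([277.0, 170.0, 366.0, 345.0], 0.79)]
connector [([199.0, 244.0, 222.0, 274.0], 0.97)]
rib_tip [([137.0, 269.0, 178.0, 338.0], 0.28)]
coupler [([307.0, 230.0, 328.0, 262.0], 0.71), ([275.0, 205.0, 285.0, 234.0], 0.66)]
hex_fitting [([229.0, 274.0, 252.0, 308.0], 0.58)]
capacitor [([309.0, 232.0, 327.0, 263.0], 0.98), ([405.0, 273.0, 427.0, 304.0], 0.85)]
flux_bottle [([340.0, 170.0, 362.0, 216.0], 0.64)]
board_tower [([194.0, 211.0, 331.0, 317.0], 0.69), ([135.0, 268.0, 178.0, 340.0], 0.67)]
top {'fx': 519.01407710439, 'fy': 519.01407710439, 'cx': 323.02229589012035, 'cy': 243.03798016989
[... 1312 characters left out ...]
'time': 1.2, 'q': array([-1.37352923e+00,  5.27495279e-01,  1.43266758e+00,  1.48592559e-05,
        1.18139942e+00, -1.78509664e-01]), 'joint_velocities': array([ 0.00170988, -0.0003088 ,  0.00112145,  0.00238414,  0.00076454,
       -0.00028063]), 'joint_torque': array([-8.18600074e-04, -4.40023470e+01, -1.76986259e+01,  6.33295183e-02,
        5.05725900e-02, -2.13595388e-05]), 'position': array([ 0.22939703, -0.58137545,  0.22256165]), 'tool_rot': array([9.82401371e-01, 1.86782084e-01, 7.01558301e-06, 1.51194734e-05]), 'ft_force': array([ 0.17620386,  0.57224854, -1.08773235]), 'moment': array([ 0.00803755,  0.033661  , -0.0248254 ]), 'grip_force': 0.0, 'grip_width': 0.08693982193535228}
```

```bash
python3 - <<'E'
import cv2
a=cv2.imread("pics/top0.png")[70:370,180:540]; cv2.imwrite("pics/topc.png",cv2.resize(a,None,fx=2,fy=2,interpolation=cv2.INTER_CUBIC))
E
```

```text
(no output)
```

View pics/topc.png

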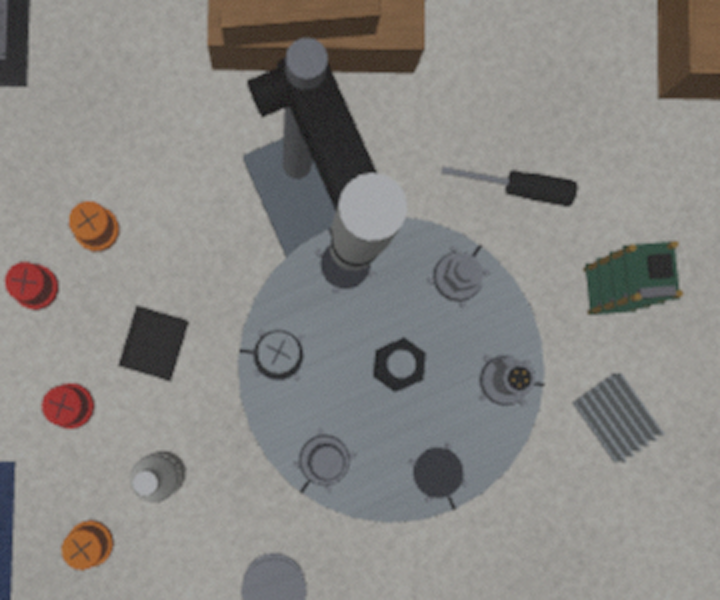

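View pics/scene0.png

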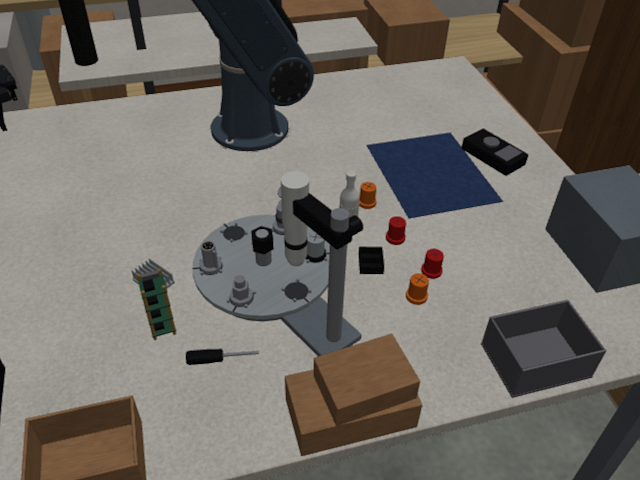

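The top view (2x crop) shows the knob at about (400,365) and the connector at (510,378). Going anticlockwise from the lens, the nests hold: empty, capacitor, coupler, empty, connector, hex. That puts the connector in nest 4, so the table needs +120°. Next I'll fit the table geometry.

```bash
cat > h.py <<'E'
import numpy as np
from scipy.spatial.transform import Rotation as R
from rig import robot
def pose(n,obs=None):
    m=robot.camera_model(n)
    if n=="wrist":
        o=obs or robot.get_obs(); T=np.eye(4); T[:3,:3]=R.from_quat(o["tool_rot"]).as_matrix(); T[:3,3]=o["position"]
        T=T@m["T_tool_cam"]; return m,T[:3,:3],T[:3,3]
    return m,R.from_quat(m["orientation"]).as_matrix(),np.array(m["xyz"])
def ray(n,uv,obs=None):
    m,A,p=pose(n,obs); d=A@[(uv[0]-m["cx"])/m["fx"],(uv[1]-m["cy"])/m["fy"],1]; return p,d/np.linalg.norm(d)
def onz(n,uv,z,obs=None):
    p,d=ray(n,uv,obs); return p+d*(z-p[2])/d[2]
def tri(a,b):
    M=np.zeros((3,3));v=np.zeros(3)
    for p,d in(a,b):
        P=np.eye(3)-np.outer(d,d);M+=P;v+=P@p
    return np.linalg.solve(M,v)
def proj(n,X,obs=None):
    m,A,p=pose(n,obs); c=A.T@(np.asarray(X)-p); return [m["fx"]*c[0]/c[2]+m["cx"],m["fy"]*c[1]/c[2]+m["cy"]]
E
python3 - <<'E'
from h import *
from scipy.optimize import least_squares
f=lambda u,v:(180+u/2,70+v/2)
L={1:(240,350),2:(302,491),3:(454,507),4:(543,385),5:(480,247)}
W={k:onz("top",f(*p),.046)[:2] for k,p in L.items()}
S=least_squares(lambda s:np.concatenate([s[:2]+s[3]*np.array([np.cos(s[2]+k*np.pi/3),np.sin(s[2]+k*np.pi/3)])-w for k,w in W.items()]),[.5,0,.3,.141])
print("centre,ang,r",S.x,"res",np.abs(S.fun).max()); c=S.x[:2]
print("knob top",onz("top",f(400,365),.12))
e=np.array([303,216])  # unused rough
print("knob tri (scene top centre 263,234)",tri(ray("scene",(263,234)),ray("top",f(401,364))))
print("connector top tri",tri(ray("scene",(209,245)),ray("top",f(519,378))))
for k in range(6):
    t=S.x[2]+k*np.pi/3; print(k,np.round(c+.105*np.array([np.cos(t),np.sin(t)]),4),round(np.degrees(t),1))
o=robot.get_obs(); print(R.from_quat(o["tool_rot"]).as_matrix().round(3))
print("bottle",tri(ray("scene",(351,175)),ray("top",f(145,485))))
E
```

```text
centre,ang,r [ 0.54133374 -0.07397074  0.42637745  0.14020205] res 0.0007416940149500562
knob top [ 0.54032141 -0.07272776  0.12      ]
knob tri (scene top centre 263,234) [ 0.54161359 -0.07270406  0.11745558]
connector top tri [ 0.53161674 -0.1769467   0.10411687]
0 [ 0.6369 -0.0305] 24.4
1 [0.5515 0.0305] 84.4
2 [ 0.4559 -0.0129] 144.4
3 [ 0.4457 -0.1174] 204.4
4 [ 0.5311 -0.1785] 264.4
5 [ 0.6267 -0.135 ] 324.4
[[ 0.93   0.367  0.   ]
 [ 0.367 -0.93  -0.   ]
 [ 0.     0.    -1.   ]]
bottle [0.4374221  0.1390605  0.14259327]
```

```bash
python3 -m jog '{"dp":[[40,-24,-5],[80,-49,-10],[120,-74,-15],[160,-98,-20],[200,-123,-27],[240,-148,-27],[280,-172,-27],[320,-197,-27],[360,-222,-27],[400,-246,-27],[429,-264,-27],[429,-264,-27]],"delta_rot":[[0,0,0],[0,0,0],[0,0,0],[0,0,0],[0,0,0],[0,0,0],[0,0,0],[0,0,0],[0,0,0],[0,0,0],[0,0,0],[0,0,0]],"gripper":[1,1,1,1,1,1,1,1,1,1,1,1]}' 10
python3 - <<'E'
from h import *
import cv2
o=robot.get_obs(); im=robot.camera("wrist")
for k in("connector","rib_tip"): print(k,robot.search_frame(k,"wrist")[:2])
c=[int(x) for x in proj("wrist",[.531,-.178,.08],o)]; print(o["position"],c)
r=im[max(0,c[1]-100):c[1]+100,max(0,c[0]-130):c[0]+130]; print(max(0,c[0]-130),max(0,c[1]-100))
cv2.imwrite("pics/w1.png",cv2.resize(r,None,fx=3,fy=3,interpolation=cv2.INTER_CUBIC)[:,:,::-1]); cv2.imwrite("pics/w1full.png",im[:,:,::-1])
E
```

```text
time: 2.4
position: [0.5337, -0.1747, 0.2497]
tool_rot: [0.982, 0.189, 0.001, -0.0]
ft_force: [-0.8, -0.4, -0.0]
grip_width: 0.087
grip_force: 0.0
connector [{'rect': [300.9, 189.2, 347.1, 243.1], 'score': 0.71}, {'rect': [55.8, 0.0, 380.1, 309.7], 'score': 0.67}]
rib_tip [{'rect': [301.5, 188.3, 351.0, 242.6], 'score': 0.7}]
[ 0.53367356 -0.17472062  0.24969978] [322, 222]
192 122
```

View pics/w1.png

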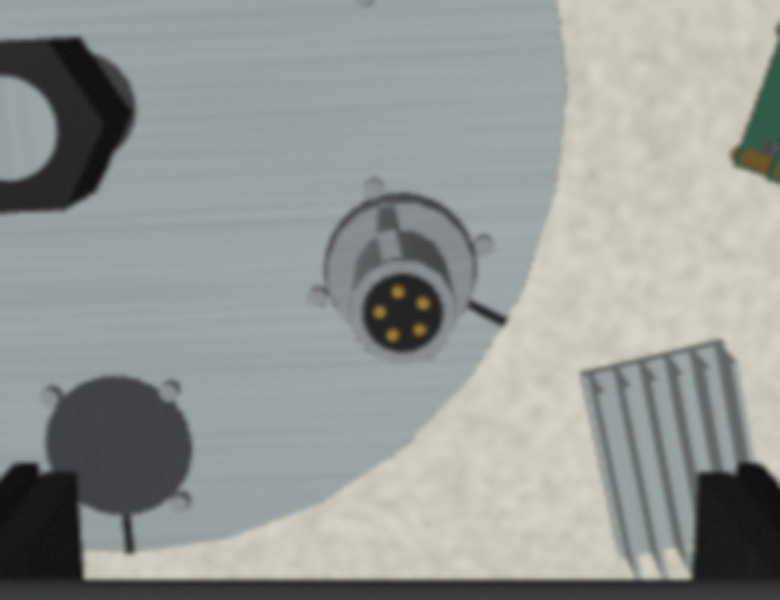

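```bash
python3 - <<'E'
from h import *
o=robot.get_obs(); f=lambda u,v:(192+u/3,122+v/3)
c=onz("wrist",f(402,312),.104,o); r=onz("wrist",f(387,231),.100,o); b=onz("wrist",f(388,206),.056,o)
print("tri top",tri(ray("wrist",f(402,312),o),ray("top",(180+519/2,70+378/2))))
fl=onz("wrist",f(400,268),.056,o)
print(c,fl,r,b,[np.hypot(*(x-c)[:2]) for x in(r,b)],[np.degrees(np.arctan2(*(x-c)[1::-1])) for x in(r,b)])
k=onz("wrist",f(2,126),.12,o); print("knob",k)
w=[onz("wrist",f(*p),.046,o) for p in((470,304),(506,322),(126,515),(130,552))]
print(w,[np.degrees(np.arctan2(*(w[i+1]-w[i])[1::-1])) for i in(0,2)])
E
```

```text
tri top [ 0.53072059 -0.18260637  0.09340266]
[ 0.5318944  -0.18352978  0.104     ] [ 0.53359269 -0.18285134  0.056     ] [ 0.54936245 -0.17249438  0.1       ] [ 0.54931112 -0.1728478   0.056     ] [np.float64(0.020661868636688775), np.float64(0.020431512908415904)] [np.float64(32.28255837437332), np.float64(31.521532135976607)]
knob [ 0.54252895 -0.0784456   0.12      ]
[array([ 0.5292252 , -0.20764096,  0.046     ]), array([ 0.52805402, -0.2200395 ,  0.046     ]), array([ 0.42512466, -0.13205413,  0.046     ]), array([ 0.4134299, -0.137295 ,  0.046    ])] [np.float64(-95.39620507716795), np.float64(-155.8610458386924)]
```

```bash
python3 -m jog '{"dp":[[0,0,0],[0,0,0],[0,0,0],[0,0,0],[0,0,0],[0,0,0],[0,0,0]],"delta_rot":[[0,0,-0.14],[0,0,-0.28],[0,0,-0.42],[0,0,-0.56],[0,0,-0.61],[0,0,-0.61],[0,0,-0.61]],"gripper":[1,1,1,1,1,1,1]}' 10
python3 - <<'E'
from h import *
import cv2
o=robot.get_obs(); im=robot.camera("wrist"); print(o["position"],o["q"].round(3))
c=[int(x) for x in proj("wrist",[.531,-.179,.104],o)]
g=cv2.cvtColor(im,cv2.COLOR_RGB2GRAY); x0,y0=c[0]-35,c[1]-35
t=(g[y0:y0+70,x0:x0+70]<70).astype(np.uint8); t=cv2.morphologyEx(t,cv2.MORPH_CLOSE,np.ones((7,7)))
n,l,s,ct=cv2.connectedComponentsWithStats(t)
for i in range(1,n):
    if s[i,4]>30:
        u=ct[i]+[x0,y0]; print(s[i],u,onz("wrist",u,.104,o),tri(ray("wrist",u,o),ray("top",(439.5,259))))
R3=im[max(0,c[1]-100):c[1]+100,max(0,c[0]-130):c[0]+130]; print(max(0,c[0]-130),max(0,c[1]-100),im.shape)
cv2.imwrite("pics/w2.png",cv2.resize(R3,None,fx=3,fy=3,interpolation=cv2.INTER_CUBIC)[:,:,::-1]); cv2.imwrite("pics/w2full.png",im[:,:,::-1])
print("tower top corners",[onz("top",(180+u/2,70+v/2),.132)[:2].round(3) for u,v in((636,250),(676,243),(640,300),(680,292))])
E
```

```text
time: 3.25
position: [0.531, -0.1795, 0.2496]
tool_rot: [0.882, 0.472, -0.0, 0.0]
ft_force: [0.4, 0.3, 0.1]
grip_width: 0.0868
grip_force: 0.0
[ 0.53096182 -0.17954358  0.2495862 ] [-0.525  0.409  1.565 -0.     1.168  0.063]
[ 28  21  25  25 516] [323.24612403 221.0755814 ] [ 0.53468079 -0.17943884  0.104     ] [ 0.53210139 -0.18342523  0.08207739]
188 123 (480, 640, 3)
tower top corners [array([ 0.64 , -0.271]), array([ 0.647, -0.305]), array([ 0.598, -0.274]), array([ 0.605, -0.308])]
```

View pics/w2.png

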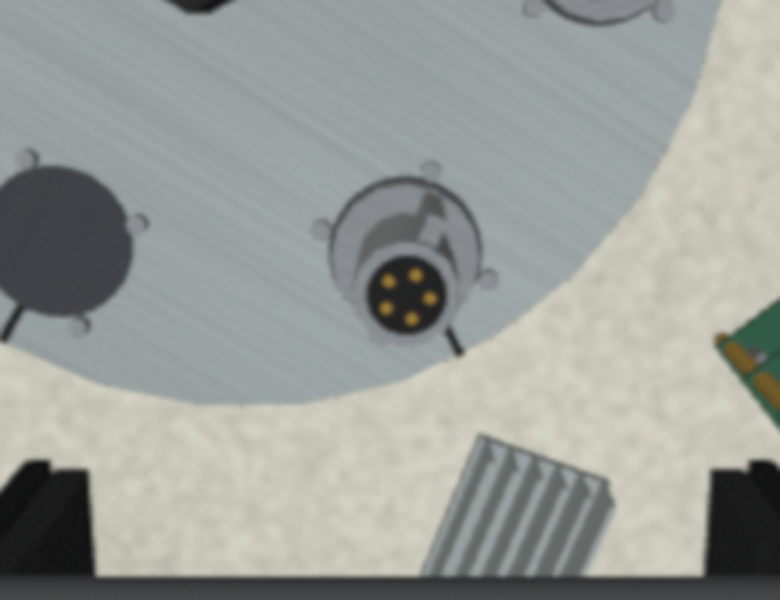

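```bash
python3 - <<'E'
from h import *
o=robot.get_obs(); f=lambda u,v:(188+u/3,123+v/3)
c=onz("wrist",f(406,295),.104,o)
for p,z in(((430,206),.1),((436,222),.1)): r=onz("wrist",f(*p),z,o)-c; print(np.hypot(*r[:2]),np.degrees(np.arctan2(r[1],r[0])))
E
python3 -m jog '{"dp":[[1,0,40],[1,0,80],[1,0,110],[1,0,140],[1,0,160],[1,0,178],[1,0,178],[1,0,178],[1,0,178],[1,0,178],[1,0,178],[1,0,178]],"delta_rot":[[0,0,0],[0,0,0],[0,0,0],[0,0,0],[0,0,0],[0,0,0],[0,0,0],[0,0,0],[0,0,0],[0,0,0],[0,0,0],[0,0,0]],"gripper":[1,1,1,1,1,1,1,0,-0.3,-0.6,-0.8,-1]}' 8
```

```text
0.023091027323811925 41.035442379892096
0.019715467402382354 33.503422059799526
time: 4.5
position: [0.5325, -0.1776, 0.0722]
tool_rot: [0.881, 0.473, 0.0, 0.001]
ft_force: [-0.2, -0.4, 0.4]
grip_width: 0.0549
grip_force: 0.0
```

```bash
python3 -m jog '{"dp":[[0,0,0],[0,0,0],[0,0,0],[0,0,0],[0,0,0],[0,0,0]],"delta_rot":[[0,0,0],[0,0,0],[0,0,0],[0,0,0],[0,0,0],[0,0,0]],"gripper":[-1,-1,-1,-1,-1,-1]}' 8
```

```text
time: 5.1
position: [0.5323, -0.1776, 0.0716]
tool_rot: [0.881, 0.473, 0.0, 0.0]
ft_force: [0.6, -0.6, -0.3]
grip_width: 0.0276
grip_force: 8.0
```

```bash
Z='x'; python3 -m jog '{"dp":[[0,0,0],[0,0,0],[0,0,0],[0,0,0],[0,0,0],[0,0,0],[0,0,0],[0,0,0],[0,0,0],[0,0,0],[0,0,0],[0,0,0]],"delta_rot":[[0,0,0.1],[0,0,0.2],[0,0,0.3],[0,0,0.4],[0,0,0.5],[0,0,0.6],[0,0,0.7],[0,0,0.8],[0,0,0.9],[0,0,1.0],[0,0,1.1],[0,0,1.1]],"gripper":[-1,-1,-1,-1,-1,-1,-1,-1,-1,-1,-1,-1]}' 8
python3 -m jog '{"dp":[[0,0,0],[0,0,0],[0,0,0],[0,0,0],[0,0,0],[0,0,0],[0,0,0],[0,0,0],[0,0,0],[0,0,0],[0,0,0],[0,0,0]],"delta_rot":[[0,0,0.1],[0,0,0.2],[0,0,0.3],[0,0,0.4],[0,0,0.5],[0,0,0.6],[0,0,0.7],[0,0,0.8],[0,0,0.9],[0,0,1.0],[0,0,1.1],[0,0,1.15]],"gripper":[-1,-1,-1,-1,-1,-1,-1,-1,-1,-1,-1,-1]}' 8
python3 -m jog '{"dp":[[0,0,0],[0,0,0],[0,0,0],[0,0,0],[0,0,0],[0,0,0],[0,0,0],[0,0,-60],[0,0,-110],[0,0,-150],[0,0,-178],[0,0,-178]],"delta_rot":[[0,0,0],[0,0,0],[0,0,0],[0,0,0],[0,0,0],[0,0,0],[0,0,0],[0,0,0],[0,0,0],[0,0,0],[0,0,0],[0,0,0]],"gripper":[-1,-1,0,1,1,1,1,1,1,1,1,1]}' 8
python3 - <<'E'
from h import *
import cv2
im=robot.camera("wrist");o=robot.get_obs(); im=robot.camera("wrist"); print(o["position"],o["q"].round(3))
c=[int(x) for x in proj("wrist",[.532,-.179,.08],o)]
x0,y0=max(0,c[0]-100),max(0,c[1]-100)
r=im[y0:y0+200,x0:x0+200]; print(x0,y0)
cv2.imwrite("pics/w3.png",cv2.resize(r,None,fx=3,fy=3,interpolation=cv2.INTER_CUBIC)[:,:,::-1]); cv2.imwrite("pics/w3full.png",im[:,:,::-1])
E
```

```text
time: 6.3
position: [0.5323, -0.1778, 0.0716]
tool_rot: [0.998, -0.057, 0.0, 0.0]
ft_force: [-0.2, -2.0, 0.3]
grip_width: 0.0277
grip_force: 8.0
time: 7.5
position: [0.5321, -0.1779, 0.0716]
tool_rot: [0.807, -0.591, 0.0, 0.0]
ft_force: [-0.2, -1.5, -0.3]
grip_width: 0.0274
grip_force: 8.0
time: 8.7
position: [0.5349, -0.1789, 0.2547]
tool_rot: [0.807, -0.591, 0.006, -0.001]
ft_force: [1.3, -0.2, 0.1]
grip_width: 0.0865
grip_force: 0.0
[ 0.53324179 -0.17801098  0.25197645] [-0.521  0.406  1.562  0.     1.168  2.314]
224 117
```

View pics/w3.png

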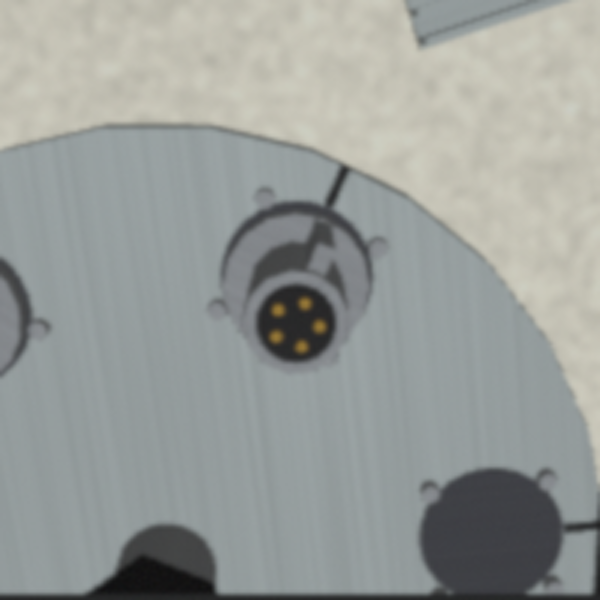

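```bash
python3 - <<'E'
from h import *
o=robot.get_obs(); f=lambda u,v:(224+u/3,117+v/3)
a=lambda r:(round(np.hypot(*r[:2]),4),round(np.degrees(np.arctan2(r[1],r[0])),1))
c=onz("wrist",f(296,323),.104,o)
for p,z in(((330,244),.1),((324,246),.1),((322,222),.056)): print(a(onz("wrist",f(*p),z,o)-c))
print("line",a(onz("wrist",f(346,168),.046,o)-onz("wrist",f(329,206),.046,o)))
n=onz("wrist",f(*((np.array([264,195])+[378,245]+[217,307])[:2]*0+[296,277])),.056,o); print(c,n,a(onz("wrist",f(322,222),.056,o)-n),a(onz("wrist",f(329,206),.046,o)-n))
E
```

```text
(np.float64(0.0216), np.float64(-96.1))
(np.float64(0.0206), np.float64(-92.8))
(np.float64(0.0204), np.float64(-94.7))
line (np.float64(0.0123), np.float64(-96.1))
[ 0.53151095 -0.17723173  0.104     ] [ 0.53212222 -0.17981713  0.056     ] (np.float64(0.0179), np.float64(-97.3)) (np.float64(0.0219), np.float64(-99.2))
```

Rib aligned to within about 3° of the witness line. Now the knob: I'll approach with tool x facing away from the lens.

```bash
python3 -m jog '{"dp":[[0,0,0],[0,0,0],[0,0,0],[0,0,0],[0,0,0],[0,0,0],[0,0,0],[0,0,0],[0,0,0],[0,0,0]],"delta_rot":[[0,0,-0.14],[0,0,-0.28],[0,0,-0.42],[0,0,-0.56],[0,0,-0.7],[0,0,-0.84],[0,0,-0.98],[0,0,-1.12],[0,0,-1.26],[0,0,-1.4]],"gripper":[1,1,1,1,1,1,1,1,1,1]}' 8
python3 -m jog '{"dp":[[0,0,0],[0,0,0],[0,0,0],[0,0,0],[0,0,0],[0,0,0],[0,0,0],[0,0,0],[0,0,0],[0,0,0],[0,0,0],[0,0,0]],"delta_rot":[[0,0,-0.14],[0,0,-0.28],[0,0,-0.42],[0,0,-0.56],[0,0,-0.7],[0,0,-0.84],[0,0,-0.98],[0,0,-1.12],[0,0,-1.26],[0,0,-1.4],[0,0,-1.4],[0,0,-1.4]],"gripper":[1,1,1,1,1,1,1,1,1,1,1,1]}' 8
cat > plan.py <<'E'
from h import *
import sys
x,y,z,yaw=map(float,sys.argv[1:]); o=robot.get_obs(); A=R.from_quat(o["tool_rot"]).as_matrix()
cur=np.degrees(np.arctan2(A[1,0],A[0,0]))
print("pos",o["position"].round(4),"yaw",cur.round(2),"dp mm",(1000*A.T@(np.array([x,y,z])-o["position"])).round(1),"rz",-np.radians((yaw-cur+180)%360-180).round(3),"q",o["q"].round(3))
E
python3 plan.py .541 -.0735 .25 174.4
```

```text
time: 9.8
position: [0.5307, -0.1767, 0.2469]
tool_rot: [0.997, 0.071, -0.002, -0.002]
ft_force: [0.2, -0.0, 0.4]
grip_width: 0.0869
grip_force: 0.0
time: 11.0
position: [0.5313, -0.177, 0.2479]
tool_rot: [0.72, 0.694, -0.0, -0.002]
ft_force: [-0.0, -0.5, 0.1]
grip_width: 0.0869
grip_force: 0.0
pos [ 0.5313 -0.177   0.2479] yaw 87.83 dp mm [103.8   5.8  -2. ] rz -1.511 q [-0.521  0.412  1.566  0.     1.168 -0.483]
```

```bash
python3 -m jog '{"dp":[[10,0,0],[20,1,0],[30,2,0],[40,2,0],[50,3,0],[60,3,0],[70,4,0],[80,5,0],[90,5,0],[100,6,-2],[104,6,-2],[104,6,-2]],"delta_rot":[[0,0,-0.14],[0,0,-0.28],[0,0,-0.42],[0,0,-0.56],[0,0,-0.7],[0,0,-0.84],[0,0,-0.98],[0,0,-1.12],[0,0,-1.26],[0,0,-1.4],[0,0,-1.511],[0,0,-1.511]],"gripper":[0.6,0.6,0.6,0.6,0.6,0.6,0.6,0.6,0.6,0.6,0.6,0.6]}' 8
python3 - <<'E'
from h import *
import cv2
robot.camera("wrist");robot.camera("wrist");o=robot.get_obs(); im=robot.camera("wrist"); g=cv2.cvtColor(im,cv2.COLOR_RGB2GRAY)
c=np.array(proj("wrist",[.541,-.0735,.12],o)); print(c)
x0,y0=(c-60).astype(int); x0=max(0,x0);y0=max(0,y0); cv2.imwrite("pics/w4.png",cv2.resize(im[y0-40:y0+160,x0-40:x0+160],None,fx=3,fy=3)[:,:,::-1]); print(x0-40,y0-40)
E
python3 plan.py .541 -.0735 .088 174.4
```

```text
time: 12.2
position: [0.5413, -0.073, 0.2509]
tool_rot: [0.048, 0.999, 0.0, -0.001]
ft_force: [-0.3, -0.5, 0.5]
grip_width: 0.0695
grip_force: 0.0
[321.38488591 225.87766642]
221 125
pos [ 0.5416 -0.0739  0.2512] yaw 174.39 dp mm [  0.5   0.3 163.2] rz -0.0 q [-0.34   0.388  1.596 -0.     1.158 -1.813]
```

View pics/w4.png

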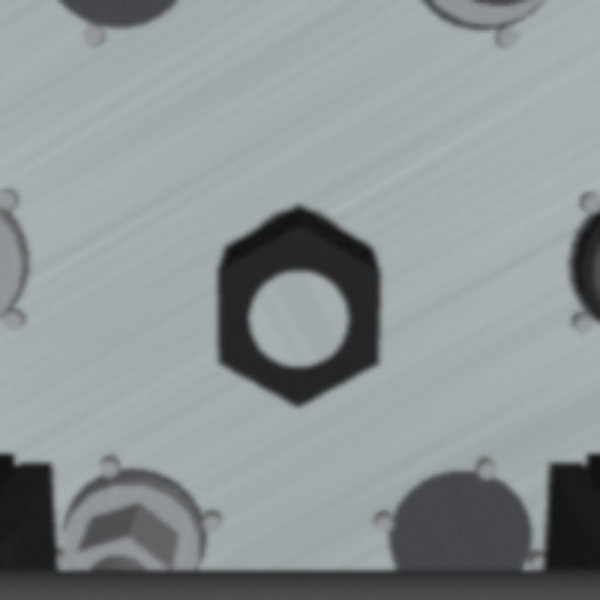

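```bash
python3 -m jog '{"dp":[[-1,0,40],[-1,0,80],[-1,0,115],[-1,0,140],[-1,0,155],[-1,0,163],[-1,0,163],[-1,0,163],[-1,0,163],[-1,0,163],[-1,0,163],[-1,0,163]],"delta_rot":[[0,0,0],[0,0,0],[0,0,0],[0,0,0],[0,0,0],[0,0,0],[0,0,0],[0,0,0],[0,0,0],[0,0,0],[0,0,0],[0,0,0]],"gripper":[0.6,0.6,0.6,0.6,0.6,0.6,0.6,0.3,-1,-1,-1,-1]}' 30
python3 -m jog '{"dp":[[0,0,0],[0,0,0],[0,0,0],[0,0,0]],"delta_rot":[[0,0,0],[0,0,0],[0,0,0],[0,0,0]],"gripper":[-1,-1,-1,-1]}' 30; python3 plan.py .541 -.0735 .088 174.4
```

```text
time: 13.55
position: [0.543, -0.0743, 0.0891]
tool_rot: [0.047, 0.999, -0.001, 0.0]
ft_force: [-1.6, -0.3, 0.4]
grip_width: 0.0399
grip_force: 30.0
time: 13.95
position: [0.543, -0.0743, 0.0891]
tool_rot: [0.047, 0.999, -0.0, 0.0]
ft_force: [-1.4, -2.4, 5.3]
grip_width: 0.0399
grip_force: 30.0
pos [ 0.543  -0.0743  0.0891] yaw 174.58 dp mm [2.1 0.6 1.1] rz 0.003 q [-3.400e-01  6.200e-01  1.740e+00 -1.000e-03  7.810e-01 -1.815e+00]
```

```bash
python3 -m jog '{"dp":[[0,0,0],[0,0,0],[0,0,0],[0,0,0],[0,0,0],[0,0,0],[0,0,0],[0,0,0],[0,0,0],[0,0,0],[0,0,0],[0,0,0]],"delta_rot":[[0,0,-0.03],[0,0,-0.08],[0,0,-0.13],[0,0,-0.18],[0,0,-0.23],[0,0,-0.28],[0,0,-0.33],[0,0,-0.38],[0,0,-0.43],[0,0,-0.48],[0,0,-0.53],[0,0,-0.58]],"gripper":[-1,-1,-1,-1,-1,-1,-1,-1,-1,-1,-1,-1]}' 30
python3 -m jog '{"dp":[[0,0,0],[0,0,0],[0,0,0],[0,0,0],[0,0,0],[0,0,0],[0,0,0],[0,0,0],[0,0,0],[0,0,0],[0,0,0],[0,0,0]],"delta_rot":[[0,0,-0.05],[0,0,-0.10],[0,0,-0.15],[0,0,-0.20],[0,0,-0.25],[0,0,-0.30],[0,0,-0.34],[0,0,-0.37],[0,0,-0.40],[0,0,-0.42],[0,0,-0.42],[0,0,-0.42]],"gripper":[-1,-1,-1,-1,-1,-1,-1,-1,-1,-1,-1,-1]}' 30
python3 plan.py .541 -.0735 .088 174.4
```

```text
time: 15.15
position: [0.5431, -0.0745, 0.0891]
tool_rot: [-0.241, 0.97, -0.001, 0.0]
ft_force: [-1.5, -3.1, 5.2]
grip_width: 0.0397
grip_force: 30.0
time: 16.35
position: [0.5432, -0.0747, 0.0891]
tool_rot: [-0.438, 0.899, -0.001, 0.0]
ft_force: [-1.0, -3.6, 5.4]
grip_width: 0.0394
grip_force: 30.0
pos [ 0.5432 -0.0747  0.0891] yaw -128.11 dp mm [0.4 2.5 1.1] rz 1.003 q [-3.400e-01  6.200e-01  1.740e+00 -1.000e-03  7.810e-01 -2.816e+00]
```

```bash
python3 -m jog '{"dp":[[0,0,0],[0,0,0],[0,0,0],[0,0,0],[0,0,0],[0,0,0],[0,0,0],[0,0,0],[0,0,0],[0,0,0],[0,0,0],[0,0,0]],"delta_rot":[[0,0,0],[0,0,0],[0,0,0],[0,0,0.12],[0,0,0.25],[0,0,0.38],[0,0,0.51],[0,0,0.64],[0,0,0.77],[0,0,0.9],[0,0,1.0],[0,0,1.0]],"gripper":[-0.5,0,0.6,0.6,0.6,0.6,0.6,0.6,0.6,0.6,0.6,0.6]}' 30
python3 -m jog '{"dp":[[0,0,0],[0,0,0],[0,0,0],[0,0,0],[0,0,0],[0,0,0],[0,0,0]],"delta_rot":[[0,0,0.003],[0,0,0.003],[0,0,0.003],[0,0,0.003],[0,0,0.003],[0,0,0.003],[0,0,0.003]],"gripper":[0.6,0.6,-1,-1,-1,-1,-1]}' 30
python3 plan.py .541 -.0735 .088 174.4
```

```text
time: 17.55
position: [0.5424, -0.0734, 0.0881]
tool_rot: [0.047, 0.999, 0.0, -0.0]
ft_force: [-0.7, -0.0, 0.0]
grip_width: 0.0693
grip_force: 0.0
time: 18.25
position: [0.5428, -0.0743, 0.0886]
tool_rot: [0.049, 0.999, -0.0, 0.0]
ft_force: [-1.0, -0.9, -1.4]
grip_width: 0.0398
grip_force: 30.0
pos [ 0.5428 -0.0743  0.0886] yaw 174.43 dp mm [1.8 0.6 0.6] rz 0.001 q [-3.400e-01  6.200e-01  1.741e+00 -1.000e-03  7.800e-01 -1.812e+00]
```

```bash
python3 - <<'E'
from h import *
import cv2
a=robot.camera("scene")[140:340,130:400]; cv2.imwrite("pics/s1.png",cv2.resize(a,None,fx=2.9,fy=2.9,interpolation=cv2.INTER_CUBIC)[:,:,::-1])
E
```

```text
(no output)
```

View pics/s1.png

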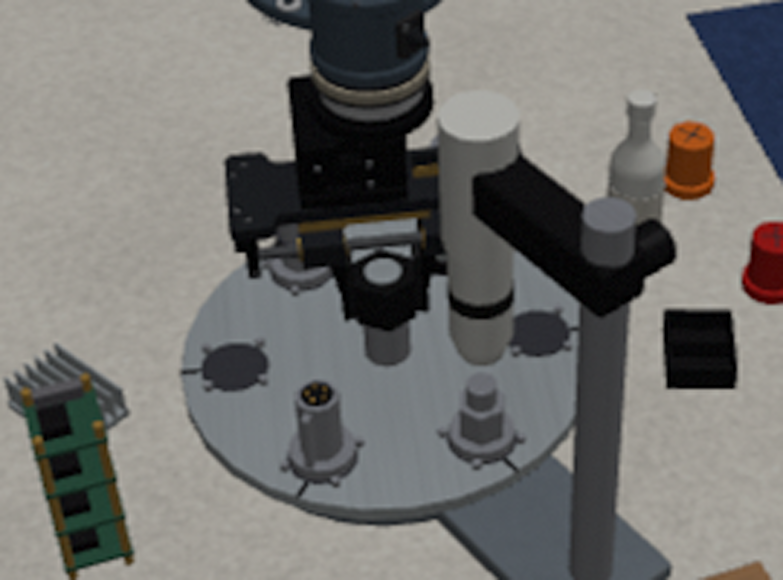

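The scene view shows one index done. The hex is under the lens at (482,420), and the connector is one station short at (320,430), with its rib over the witness line. On to the second stroke.

```bash
python3 -m jog '{"dp":[[0,0,0],[0,0,0],[0,0,0],[0,0,0],[0,0,0],[0,0,0],[0,0,0],[0,0,0],[0,0,0],[0,0,0],[0,0,0],[0,0,0]],"delta_rot":[[0,0,-0.03],[0,0,-0.08],[0,0,-0.13],[0,0,-0.18],[0,0,-0.23],[0,0,-0.28],[0,0,-0.33],[0,0,-0.38],[0,0,-0.43],[0,0,-0.48],[0,0,-0.53],[0,0,-0.58]],"gripper":[-1,-1,-1,-1,-1,-1,-1,-1,-1,-1,-1,-1]}' 30
python3 -m jog '{"dp":[[0,0,0],[0,0,0],[0,0,0],[0,0,0],[0,0,0],[0,0,0],[0,0,0],[0,0,0],[0,0,0],[0,0,0],[0,0,0],[0,0,0]],"delta_rot":[[0,0,-0.05],[0,0,-0.10],[0,0,-0.15],[0,0,-0.20],[0,0,-0.25],[0,0,-0.30],[0,0,-0.34],[0,0,-0.37],[0,0,-0.40],[0,0,-0.42],[0,0,-0.42],[0,0,-0.42]],"gripper":[-1,-1,-1,-1,-1,-1,-1,-1,-1,-1,-1,-1]}' 30
python3 -m jog '{"dp":[[0,0,0],[0,0,0],[0,0,0],[0,0,0],[0,0,0],[0,0,0],[0,0,0],[0,0,0],[0,0,0],[0,0,0],[0,0,0],[0,0,0]],"delta_rot":[[0,0,0],[0,0,0],[0,0,0],[0,0,0.12],[0,0,0.25],[0,0,0.38],[0,0,0.51],[0,0,0.64],[0,0,0.77],[0,0,0.9],[0,0,1.0],[0,0,1.0]],"gripper":[-0.5,0,0.6,0.6,0.6,0.6,0.6,0.6,0.6,0.6,0.6,0.6]}' 30
python3 plan.py .541 -.0735 .088 174.4
```

```text
time: 19.5
position: [0.5428, -0.0747, 0.0885]
tool_rot: [-0.24, 0.971, -0.001, -0.0]
ft_force: [-0.1, -3.7, -0.5]
grip_width: 0.0399
grip_force: 30.0
time: 20.7
position: [0.5431, -0.0749, 0.0886]
tool_rot: [-0.437, 0.9, -0.001, -0.0]
ft_force: [-0.1, -4.9, -0.5]
grip_width: 0.0398
grip_force: 30.0
time: 21.9
position: [0.5426, -0.0732, 0.0885]
tool_rot: [0.049, 0.999, 0.0, -0.0]
ft_force: [0.9, 0.6, 0.3]
grip_width: 0.0697
grip_force: 0.0
pos [ 0.5426 -0.0732  0.0885] yaw 174.43 dp mm [ 1.6 -0.4  0.5] rz 0.0 q [-3.390e-01  6.200e-01  1.741e+00  1.000e-03  7.810e-01 -1.813e+00]
```

```bash
python3 -m jog '{"dp":[[0,0,-30],[0,0,-70],[0,0,-110],[0,0,-150],[0,0,-170],[30,0,-170],[60,0,-170],[60,0,-170],[60,0,-170],[60,0,-170],[60,0,-170]],"delta_rot":[[0,0,0],[0,0,0],[0,0,0],[0,0,0],[0,0,0],[0,0,0],[0,0,0],[0,0,0],[0,0,0],[0,0,0],[0,0,0]],"gripper":[0.6,0.6,0.6,0.6,0.6,0.6,0.6,0.6,0.6,0.6,0.6]}' 30
python3 - <<'E'
from h import *
import cv2
a=robot.camera("scene")[140:340,130:400]; cv2.imwrite("pics/s2.png",cv2.resize(a,None,fx=2.9,fy=2.9,interpolation=cv2.INTER_CUBIC)[:,:,::-1])
o=robot.get_obs();w=robot.camera("wrist"); cv2.imwrite("pics/w5.png",w[:,:,::-1])
for z in(.046,.104): u=np.array(proj("scene",[.637,-.0305,z])); print(((u-[130,140])*2.9).round())
for k in range(6):
  for r in(.105,.126): t=np.radians(24.4+60*k); print(k,r,np.round(proj("wrist",[.541+r*np.cos(t),-.0738+r*np.sin(t),.046],o)))
E
```

```text
time: 23.0
position: [0.4841, -0.0682, 0.2585]
tool_rot: [0.048, 0.999, -0.0, 0.0]
ft_force: [-0.2, -1.0, -0.6]
grip_width: 0.0693
grip_force: 0.0
[481. 436.]
[480. 375.]
0 0.105 [372. 349.]
0 0.126 [382. 365.]
1 0.105 [430. 265.]
1 0.126 [452. 265.]
2 0.105 [379. 169.]
2 0.126 [392. 149.]
3 0.105 [263. 169.]
3 0.126 [250. 149.]
4 0.105 [212. 265.]
4 0.126 [190. 265.]
5 0.105 [269. 349.]
5 0.126 [260. 365.]
```

View pics/s2.png

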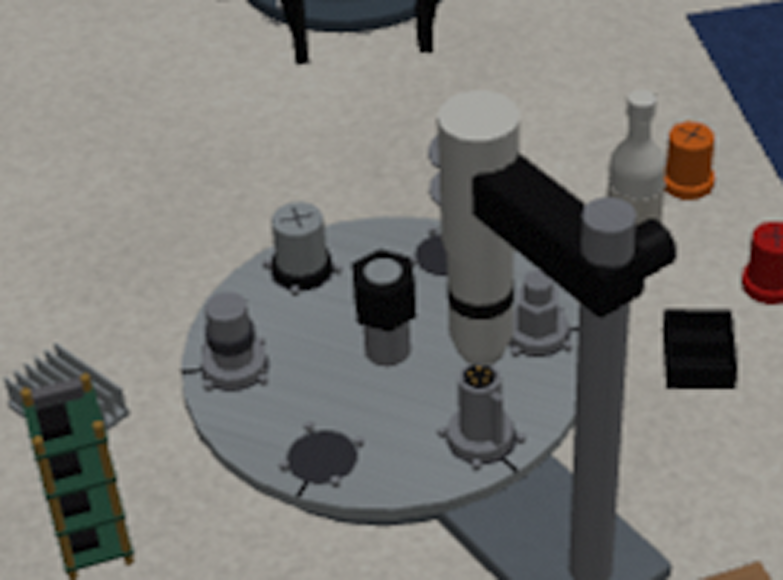

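View pics/w5.png

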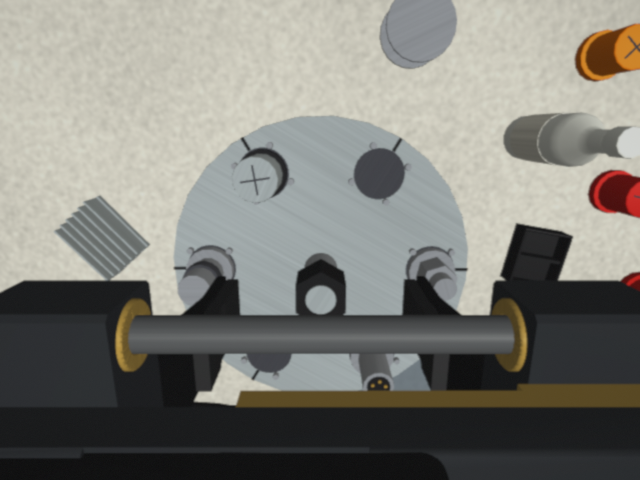

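```bash
python3 - <<'E'
from h import *
import cv2
f=lambda X:((np.array(proj("scene",X))-[130,140])*2.9).round().tolist()
for d in(-20,0,20):
    t=np.radians(24.4+d); print(d,[f([.637+.021*np.cos(t),-.0305+.021*np.sin(t),z]) for z in(.056,.1)])
a=cv2.imread("pics/s2.png")[355:480,430:540]; cv2.imwrite("pics/s2c.png",cv2.resize(a,None,fx=4,fy=4,interpolation=cv2.INTER_CUBIC))
E
```

```text
-20 [[491.0, 448.0], [491.0, 402.0]]
0 [[501.0, 444.0], [501.0, 398.0]]
20 [[508.0, 438.0], [508.0, 391.0]]
```

View pics/s2c.png

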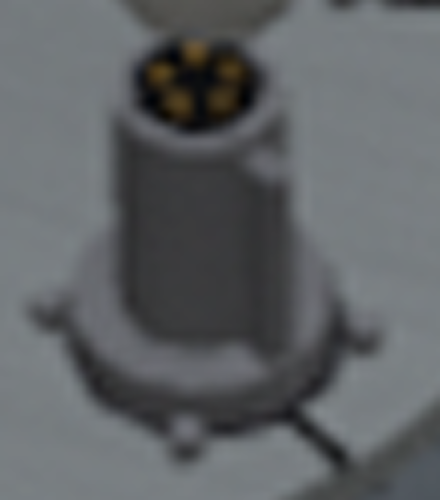

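The rib's outer top edge is at about (499,396), against (501,398) predicted for perfect alignment. That puts it a few degrees off at most. The connector is under the lens and everything is upright, so I'm handing in.

```bash
python3 -c "
from rig import robot
print(robot.hand_in())"
```

```text
the job is handed in; nothing more can be done
None
```

I turned the connector so its rib points out along the witness line (within about 5°), indexed the table +120° to bring it under the lens, and handed in at about 23 s; the last pictures show all four parts upright in their nests, but the hand-in gave no verdict.

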